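# Press two test tiles with a separator sheet between them and hold

### The job

Test tiles are being dried flat in the spring-loaded press: lay the yellow separator sheet squarely on the orange-brown tile that already lies on the press plate, let go of it, then set the teal tile squarely on the yellow sheet. Now push the pile straight down with the fingers on the teal tile until its top face is flush with the red tops of the two gauge posts (about 12 mm of plate travel, never down to the stop), and keep it there for at least two seconds: the program finishes while still holding it pressed. Leave the cream tile and everything else on the table alone.

Things in the scene. Friction and masses are not known exactly. Their poses are not given: they have to be found in the camera images.
- press: Spring-loaded tile press, fixed to the table. Blue base 100 (x) x 150 (y) x 12 mm; above it a floating plate 80 x 88 x 8 mm with black rubber top carries the pile. Two gauge posts, 12 mm diameter, brass with red tops, stand at local y = +60 and -60 mm, x = 0; their tops are 64 mm above the table. Origin: centre of its underside, on the table; z up.
- press_plate (a joint): Downward travel of the floating plate: 0 at rest (top face 50 mm above the table) to 0.020 m at the stop. Spring 700 N/m, 5.6 N preload; plate weighs 2 N. The pile's own weight does not move it; a push of about 3 N starts it, about 11 N holds 12 mm, about 17 N reaches the stop. It springs back when released.
- plate_top (a point): Centre of the floating plate's rubber top face; it moves down with the plate.
- gauge_top (a point): Point midway between the two gauge posts at the height of their red tops (64 mm above the table), on the press's vertical axis. With the pile of tile 9 + sheet 8 + tile 9 mm on the plate, the pile's top is 76 mm above the table at rest and flush with the posts at 12 mm of travel.
- lower_tile: Orange-brown glazed test tile, 40 (x) x 55 (y) x 9 mm, lying loose on the press plate. Origin: centre of its underside; long side along y.
- sheet: Separator sheet: stiff yellow plastic, 48 (x) x 64 (y) x 8 mm, 30 g, lying flat on the table. Origin: centre of its underside; long side along y. It is to lie with its long side along the tiles' long side (either way round), overhanging about 4 mm all round.
- teal_tile: Teal (blue-green) glazed test tile, 40 (x) x 55 (y) x 9 mm, about 40 g, lying flat on the table. Origin: centre of its underside; long side along y. A small black-looking hole near one short end only marks which way round it is; either way round is right.
- teal_top (a point): Centre of the teal tile's top face, 9 mm above its origin.
- cream_tile: Cream test tile of the same size, a bystander; it may change places with the teal one. Origin: centre of its underside.
- bisque_cup: Unglazed pinkish-brown cup, 66 x 69 x 83 mm, bystander. Origin: centre of its underside.
- speckle_cup: Speckled cup with green rim, 68 x 71 x 91 mm, bystander. Origin: centre of its underside.
- blue_mug: White mug with blue marks and a spoon in it, 72 x 100 x 99 mm, bystander. Origin: centre of its underside.
- brayer: Ink roller with dark roll and red-brown handle, 160 x 78 x 27 mm, lying by the sink at the back, bystander. Origin: centre of its underside.
Not all that is in view belongs to the job. What is meant by the teal_tile is not pink, and is the larger of those in its own colour.

How it is judged:
On the way, in this order (a step that is already met when the one before it is completed fails the run):
1. the yellow separator sheet lies squarely on the orange-brown tile in the press, let go (z of sheet in the frame of lower_tile between 0.006 and 0.012 m and horizontal distance between sheet and lower_tile below 0.009 m and angle between the y axis of sheet and the y axis of lower_tile, either way round below 0.2 rad and contact force between the fingers and sheet below 0.1 N and linear speed of sheet below 0.02 m/s), for 0.2 s.
2. the teal tile lies squarely on the yellow separator sheet (z of sheet in the frame of lower_tile between 0.006 and 0.012 m and horizontal distance between sheet and lower_tile below 0.009 m and angle between the y axis of sheet and the y axis of lower_tile, either way round below 0.2 rad and z of teal_tile in the frame of sheet between 0.005 and 0.011 m and horizontal distance between teal_tile and sheet below 0.009 m and horizontal distance between teal_tile and lower_tile below 0.013 m and angle between the y axis of teal_tile and the y axis of sheet, either way round below 0.2 rad), for 0.2 s.
3. the pile is pressed flush with the gauge posts and kept there (all of step 2 and z of teal_top in the frame of gauge_top between -0.0035 and 0.0035 m and value of joint press_plate above 0.008 m and contact force between the fingers and teal_tile above 4 N and contact force between each of the arm, the fingers and press below 0.5 N), for 1 s.
At the end, for the whole second after the job is handed in: Pile pressed and held: each layer centred within 9 mm and square within 0.2 rad on the one below, level, over the press axis (20 mm); teal top flush with the gauge posts within 3.5 mm, plate at rest, over 8 mm down; fingers push the teal tile with over 4 N, arm not on the press (all of step 3 and horizontal distance between lower_tile and press below 0.02 m and angle between teal_tile's own z axis and vertical below 0.12 rad and velocity of joint press_plate below 0.005 m/s); the arm keeps its last pose, push and grip.
It fails at once if the press plate is driven down to its stop (over 18.5 mm of its 20 mm) (value of joint press_plate above 0.0185 m).
It fails at once if a bystander is moved by more than 20 mm (distance of any of bisque_cup, speckle_cup, blue_mug, brayer, cream_tile from where it was at the start of the episode above 0.02 m).
It also fails if it takes over 69 s, if anything falls off the work surface, if the arm or the gripper's body presses on something with over 40 N, if the wrist force passes 120 N, or if a joint passes its speed limit or range.

### The arm

A 6-joint arm with a two-finger parallel gripper is mounted at the origin on a cart in front of the work surface, level with it; the furniture and walls round the work are solid. World frame = base frame: x ahead of the robot, y to its left, z up, the work surface at z = 0. Lengths are in m, angles in rad, forces in N, time in s.
With the tool pointing down it reaches from about 0.4 to 0.925 m from the base axis. Payload 3.4 kg.
Tool frame: the origin (TCP) lies on the centre line of the jaws, within the pads' length; the fingertips stand 8 mm ahead of it and the grasp point (between the pads) lies 11 mm behind it; z points along the fingers, y is the line along which they close (so a half turn about z gives the same grasp; the last joint's range is limited). The gripper opens to 85 mm and grips with 20 to 120 N. Pads are 22 mm wide; open, the fingers measure 114 mm over their backs; the gripper's body (76 mm by 85 mm) begins 54 mm behind the grasp point. The pads swing forward as they close: fully open they stand 13 mm farther back than shut.
Start: joints at [1.069, 0.307, 1.506, -0, 1.328, -0.073], TCP at [0.239, 0.523, 0.239] pointing down, gripper open.
Joint ranges: [-3.12, 3.12], [-1.05, 2.28], [0.14, 2.33], [-1.42, 4.57], [0.1, 2.73], [-2.68, 2.68]. Speed limits (rad/s): [2.57, 2.57, 3.14, 3.14, 3.14, 3.14].

### API

Orientations are given as [roll, pitch, yaw] about the fixed x, y, z axes, in that order (R = Rz(yaw) Ry(pitch) Rx(roll)).
In Python, from workcell import read_state, camera, camera_info, close_job, look_for, cut_out gives the robot as it stands. The module is installed in compiled form; this text tells all that it offers.
- The arm moves only by the tool step_arm, never from a script. Its argument "targets" is a list of rows, each a list of 6 numbers: the shift along the tool's x, y, z in m, then the turn, a rotation vector about the tool's x, y, z in rad. A call has 1 to 10 rows; each row is the pose to reach, as a shift and turn from the pose commanded when the call began, along the tool's axes at that moment; what a row does not reach only later rows make up. A row lasts 1/10 s, in which the tool goes at most 50 mm and 8.59 degrees, less where a joint would pass 70% of its speed; a pose out of reach is approached as far as the arm can. A call with a gripper value outside its range is refused whole. "grip" is the opening, from -1 (shut) to 1 (fully open), set as the call begins (left out, the last holds). The fingers move at their own pace and stop on an object; the grip force is fixed at half the most. Time passes only in rows, so rows that repeat a pose let the fingers close. It gives the time, the measured TCP pose, the force, the opening and the grip force at its end, in the units of the state.
- read_state(): the state, without advancing time (a new reading comes with each control period).
- camera(name): name is "scene" or "side" or "wrist"; returns (picture, depth): 400x640x3 uint8, red, green, blue; 400x640 float32, m along the optical axis (not along the pixel's ray), 0 where there is no reading.
- camera_info(name): a dict with "intrinsics" (3x3 intrinsics, pixels), "R" (3x3) and "t" (3): a world point X has camera coordinates R X + t. Camera axes: x right, y down, z forward; pixel columns grow to the right and rows downward; lengths in m; the calibration is good to about 2 mm. A picture is of the moment at which its call begins: read the wrist's pose just before it. camera_info takes no time and is no camera call; for the wrist camera it gives the pose at the moment of the call.
- close_job(): hands the job in; it is judged then, once.
Trained networks look in the newest picture that a camera, given by its name, has taken for a name from the list of things; names that differ only in an ending like _2 or _b are one class to them, and where a whole thing is asked for, a point or a joint stands for the part that bears it (a point fixed in the world has none). Each returns a list of dicts, best first, with "score" (0 to 1); they miss things now and then, are a little off and sometimes report something else, mostly with a low value. They report only what shows in the picture. A call takes as long as a camera call. They do not tell look-alikes from the thing itself.
- look_for(camera, target): "at" ([x, y, z] in m, in the coordinates of the camera as it stood for that picture, good to about 4 mm: the middle of the surface that is visible of it).
- cut_out(camera, target): "region" (400x640 bool, what is visible of it).
The state is a dict: "t": time; "q": joint angles; "qd": joint speeds; "effort": joint torques, N m; "position": TCP position; "tcp_rot": TCP orientation; "ft_force": force on the tool from outside, world axes, zero at the start; "torque": the same for the moment, N m; "finger_gap": finger opening in m; "finger_force": force on a finger pad.
Only numpy, scipy, OpenCV 4.12 (cv2) and the standard library are available. Lean on these libraries where they do the work, as an engineer would, in place of code of your own. Each camera call takes 0.05 s, during which the arm holds its last target. There are 200 camera calls.

## Working session

There is one attempt and no reset: what is moved stays moved. The work goes in short steps, Python scripts to look and compute and a tool call to move; the robot and the scene stay as the last step left them, time stands still between calls to the robot, and variables do not carry over. Pictures are saved under pics/ and viewed, at most 10 in all, crops included, and the job is handed in when it is done.

Besides the shell and the picture viewer there is one more tool, called by a JSON object that holds its "op" and its "data". step_arm: Moves the arm, as the interface text tells. Its arguments: {"type":"object","properties":{"targets":{"type":"array"},"grip":{"type":"number"}},"required":["targets"]}

```bash
mkdir -p pics
cat > h.py <<'E'
import numpy as np, cv2
from workcell import *
def cloud(name):
    i=camera_info(name); p,d=camera(name)
    K=np.array(i["intrinsics"]);R=np.array(i["R"]);t=np.array(i["t"])
    v,u=np.mgrid[:400,:640]
    c=np.stack([(u-K[0,2])/K[0,0]*d,(v-K[1,2])/K[1,1]*d,d],-1)
    return p,d,(c-t)@R
def save(n,p): cv2.imwrite("pics/"+n+".png",cv2.cvtColor(p,cv2.COLOR_RGB2BGR))
def rect(m,P,zlo=None):
    q=P[m]; z=np.median(q[:,2]); q=q[abs(q[:,2]-z)<.004]
    r=cv2.minAreaRect((q[:,:2]*1000).astype(np.float32))
    return np.round(np.array(r[0])),np.round(r[1],1),round(r[2],1),round(z*1000,1),len(q)
E
python3 - <<'E'
from h import *
s=read_state(); print(s)
for c in ["scene","side"]:
    p,d,P=cloud(c); save(c+"0",p)
    for n in ["press","lower_tile","sheet","teal_tile","cream_tile"]:
        for o in cut_out(c,n)[:3]:
            m=o["region"]&(d>0)
            if m.sum()>20: vu=np.argwhere(m).mean(0); print(c,n,round(o["score"],2),vu.round(),p[m].mean(0).round(),*rect(m,P))
E
```

```text
{'t': 0.0, 'q': array([ 1.06949734e+00,  3.07562562e-01,  1.50769394e+00,  1.76504342e-06,
        1.32840207e+00, -7.34889160e-02]), 'qd': array([ 0.0023929 , -0.00083556, -0.00141003,  0.00073474,  0.00042986,
       -0.00058947]), 'effort': array([ 1.63299042e-03, -4.57565832e+01, -2.51912141e+01, -8.13668476e-05,
        1.31507800e-02, -3.04590299e-05]), 'position': array([0.23823666, 0.52256067, 0.23837926]), 'tcp_rot': array([-3.13953244e+00, -1.53393469e-04,  2.71378200e+00]), 'ft_force': array([0.62526477, 0.37575259, 0.08961438]), 'torque': array([-0.0052063 ,  0.02638012,  0.01775336]), 'finger_force': 0.0, 'finger_gap': 0.08554517366698354}
scene press 0.95 [209. 357.] [ 74.  96. 126.] [ 490. -143.] [151.5  99.8] 78.2 14.6 492
scene press 0.2 [324. 230.] [151. 157. 137.] [628. 372.] [57.9 63.1] 44.2 59.6 95
scene lower_tile 0.63 [198. 360.] [181. 139.  91.] [ 487. -141.] [58.3 41.3] 78.4 58.7 180
scene sheet 0.65 [135. 411.] [162. 160. 151.] [ 431. -525.] [73.8 70. ] 65.4 40.0 77
scene sheet 0.63 [273. 330.] [230. 203.  11.] [480. 111.] [64.7 49.8] 64.5 8.4 340
scene teal
[... 154 characters left out ...]
2 9.0 321
scene teal_tile 0.56 [304. 300.] [236. 145. 174.] [514. 230.] [39.6 56. ] 31.1 9.3 282
scene cream_tile 0.66 [278. 272.] [222. 213. 187.] [618. 186.] [38.  53.1] 15.8 9.1 211
side press 0.94 [233. 331.] [ 72.  87. 112.] [ 487. -146.] [149.6 103.5] 78.9 16.3 335
side lower_tile 0.7 [225. 330.] [193. 136.  78.] [ 487. -145.] [50.7 40.4] 82.0 61.1 104
side sheet 0.58 [228. 263.] [220. 174.   1.] [481. 107.] [63.6 52.7] 62.1 9.8 155
side teal_tile 0.57 [219. 208.] [118. 130. 114.] [502. 327.] [51.8 55.5] 31.1 9.2 106
side teal_tile 0.46 [237. 222.] [108. 136. 125.] [421. 247.] [26.5 39.2] 60.2 8.8 55
side cream_tile 0.68 [200. 251.] [215. 195. 163.] [618. 183.] [41.3 52.3] 13.9 10.5 91
```

View pics/scene0.png

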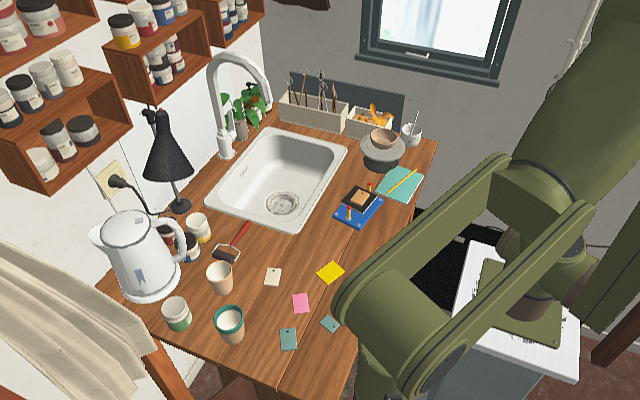

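The scene shows the yellow sheet at (330,272). The larger teal tile with the hole is at (288,340) and the smaller decoy is at (330,325). The press is at (357,209). Next I move over the sheet.

```bash
cat >> h.py <<'E'
from scipy.spatial.transform import Rotation as Ro
def go(x,y,z,yaw):
    s=read_state(); R=Ro.from_euler("xyz",s["tcp_rot"]); T=Ro.from_euler("xyz",[np.pi,0,np.radians(yaw)])
    print("t",round(s["t"],2),"pos",s["position"].round(4),"F",s["ft_force"].round(1),"gap",s["finger_gap"].round(4))
    print("move",R.inv().apply(np.array([x,y,z])-s["position"]).round(4),(R.inv()*T).as_rotvec().round(4))
E
python3 -c "
from h import *
go(.48,.11,.2,64.5)"
```

```text
Traceback (most recent call last):
  File "h.py", line 17, in go
    print("t",round(s["t"],2),"pos",s["position"].round(4),"F",s["ft_force"].round(1),"gap",s["finger_gap"].round(4))
                                                                                            ^^^^^^^^^^^^^^^^^^^^^
AttributeError: 'float' object has no attribute 'round'
```

```bash
sed -i 's/s\["finger_gap"\].round(4)/round(s["finger_gap"],4)/' h.py
python3 -c "
from h import *
go(.48,.11,.2,64.5)"
```

```text
t 0.6 pos [0.2386 0.5232 0.2393] F [ 0.  -0.5  0.3] gap 0.0856
move [-0.3911 -0.2758  0.0393] [ 0.     -0.      1.5881]
```

{"op": "step_arm", "data": {"targets": [[-0.391, -0.276, 0.04, 0, 0, 1.588], [-0.391, -0.276, 0.04, 0, 0, 1.588], [-0.391, -0.276, 0.04, 0, 0, 1.588], [-0.391, -0.276, 0.04, 0, 0, 1.588], [-0.391, -0.276, 0.04, 0, 0, 1.588], [-0.391, -0.276, 0.04, 0, 0, 1.588], [-0.391, -0.276, 0.04, 0, 0, 1.588], [-0.391, -0.276, 0.04, 0, 0, 1.588], [-0.391, -0.276, 0.04, 0, 0, 1.588], [-0.391, -0.276, 0.04, 0, 0, 1.588]], "grip": 0.6}}

```text
t: 1.6
position: [0.4815, 0.1068, 0.1994]
tcp_rot: [3.14, 0.0, 1.205]
ft_force: [0.8, 0.7, 0.3]
finger_gap: 0.0681
finger_force: 0.0
```

Run:
```python
from h import *
p,d,P=cloud("wrist"); save("w1",p)
for n in ["sheet","teal_tile","lower_tile"]:
    for o in cut_out("wrist",n)[:3]:
        m=o["region"]&(d>0)
        if m.sum()>20: vu=np.argwhere(m).mean(0); print(n,round(o["score"],2),vu.round(),p[m].mean(0).round(),*rect(m,P))
go(.48,.11,.2,64.5)
```

```text
sheet 0.81 [174. 321.] [229. 201.  80.] [481. 110.] [64. 48.] 65.4 9.1 2592
sheet 0.57 [351. 390.] [102. 100.  99.] [483. -99.] [ 4.4 13.7] 73.0 48.1 70
teal_tile 0.79 [ 63. 215.] [142. 160. 148.] [424. 252.] [30.9 42.8] 71.8 8.1 1479
teal_tile 0.73 [ 50. 309.] [236. 163. 179.] [515. 228.] [39.6 55. ] 32.3 10.2 2523
t 1.8 pos [0.4798 0.1094 0.1992] F [-0.8 -0.5  0.3] gap 0.0683
move [ 0.0006 -0.0001 -0.0008] [-0.0008 -0.0002  0.0874]
```

View pics/w1.png

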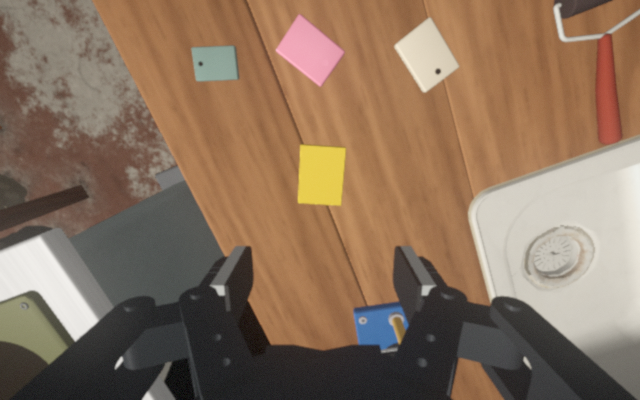

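The wrist view shows the sheet at (321,174) and a corner of the press at (385,325). I'll descend onto the sheet.

{"op": "step_arm", "data": {"targets": [[0.001, 0.001, 0.04, 0, 0, 0.072], [0.001, 0.001, 0.08, 0, 0, 0.072], [0.001, 0.001, 0.12, 0, 0, 0.072], [0.001, 0.001, 0.15, 0, 0, 0.072], [0.001, 0.001, 0.17, 0, 0, 0.072], [0.001, 0.001, 0.18, 0, 0, 0.072], [0.001, 0.001, 0.186, 0, 0, 0.072], [0.001, 0.001, 0.19, 0, 0, 0.072], [0.001, 0.001, 0.19, 0, 0, 0.072]], "grip": 0.45}}

```text
t: 2.7
position: [0.4815, 0.1109, 0.0097]
tcp_rot: [3.141, -0.001, 1.143]
ft_force: [0.5, 0.5, 1.4]
finger_gap: 0.0621
finger_force: 0.0
```

Run:
```python
from h import *
go(.481,.110,.005,65.4)
p,d,P=cloud("wrist"); save("w2",p)
```

```text
t 2.7 pos [0.4815 0.1109 0.0097] F [0.5 0.5 1.4] gap 0.0621
move [-0.001  -0.0001  0.0047] [ 0.0008 -0.0006  0.0012]
```

View pics/w2.png

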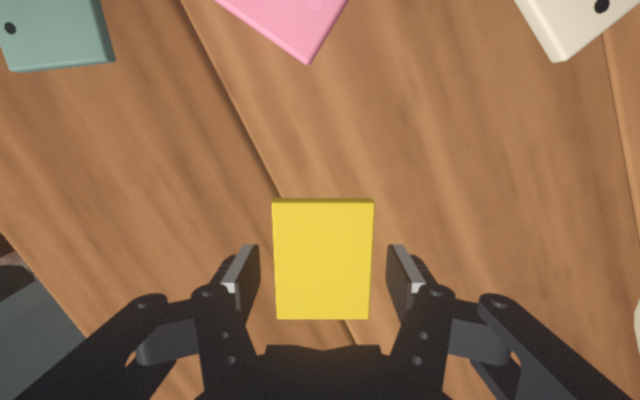

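The sheet lies between the open fingers, at about (323,260). I'll lower 5 mm and close.

{"op": "step_arm", "data": {"targets": [[-0.001, 0, 0.003, 0, 0, 0], [-0.001, 0, 0.005, 0, 0, 0], [-0.001, 0, 0.005, 0, 0, 0]]}}

```text
t: 3.05
position: [0.4807, 0.1094, 0.0044]
tcp_rot: [3.141, -0.0, 1.142]
ft_force: [0.1, -0.2, 0.3]
finger_gap: 0.0617
finger_force: 0.0
```

{"op": "step_arm", "data": {"targets": [[0, 0, 0, 0, 0, 0], [0, 0, 0, 0, 0, 0], [0, 0, 0, 0, 0, 0], [0, 0, 0, 0, 0, 0], [0, 0, 0, 0, 0, 0], [0, 0, 0, 0, 0, 0]], "grip": -0.2}}

```text
t: 3.65
position: [0.4817, 0.1094, 0.0058]
tcp_rot: [3.139, -0.001, 1.142]
ft_force: [-1.0, -1.2, 12.2]
finger_gap: 0.0459
finger_force: 66.2
```

{"op": "step_arm", "data": {"targets": [[0, 0, -0.01, 0, 0, 0], [0, 0, -0.05, 0, 0, 0], [0, 0, -0.1, 0, 0, 0], [0, 0, -0.15, 0, 0, 0], [0, 0, -0.2, 0, 0, 0], [0, 0, -0.2, 0, 0, 0]]}}

```text
t: 4.25
position: [0.4855, 0.1103, 0.2118]
tcp_rot: [3.129, -0.008, 1.142]
ft_force: [1.2, 0.6, -1.3]
finger_gap: 0.0464
finger_force: 62.2
```

```bash
python3 -c "
from h import *
go(.47,-.23,.22,78.4)"
```

```text
t 4.25 pos [0.4855 0.1103 0.2118] F [ 1.2  0.6 -1.3] gap 0.0464
move [-0.3158  0.1276 -0.0091] [ 0.0137 -0.0068 -0.2265]
```

{"op": "step_arm", "data": {"targets": [[-0.04, 0.016, -0.015, 0, 0, -0.1], [-0.08, 0.032, -0.015, 0, 0, -0.2265], [-0.12, 0.048, -0.015, 0, 0, -0.2265], [-0.16, 0.064, -0.015, 0, 0, -0.2265], [-0.2, 0.08, -0.015, 0, 0, -0.2265], [-0.24, 0.097, -0.015, 0, 0, -0.2265], [-0.28, 0.112, -0.015, 0, 0, -0.2265], [-0.3158, 0.1276, -0.015, 0, 0, -0.2265], [-0.3158, 0.1276, -0.015, 0, 0, -0.2265], [-0.3158, 0.1276, -0.015, 0, 0, -0.2265]]}}

```text
t: 5.25
position: [0.4646, -0.2312, 0.2185]
tcp_rot: [-3.14, -0.001, 1.366]
ft_force: [0.5, 0.5, -0.0]
finger_gap: 0.0463
finger_force: 62.1
```

Run:
```python
from h import *
go(.487,-.143,.12,78.4)
p,d,P=cloud("wrist"); save("w3",p)
for n in ["sheet","press","lower_tile"]:
    for o in cut_out("wrist",n)[:3]:
        m=o["region"]&(d>0)
        if m.sum()>20: vu=np.argwhere(m).mean(0); print(n,round(o["score"],2),vu.round(),p[m].mean(0).round(),*rect(m,P))
```

```text
t 5.25 pos [ 0.4646 -0.2312  0.2185] F [ 0.5  0.5 -0. ] gap 0.0463
move [0.0908 0.0042 0.0986] [-0.0017 -0.0011 -0.0026]
sheet 0.87 [258. 323.] [225. 198.  77.] [ 464. -231.] [65. 48.] 78.1 222.0 12067
press 0.74 [ 84. 331.] [ 86.  92. 108.] [ 491. -145.] [115.   80.1] 78.5 50.2 5845
lower_tile 0.87 [ 87. 329.] [200. 162. 117.] [ 488. -144.] [55.1 40. ] 82.0 60.2 2782
```

View pics/w3.png

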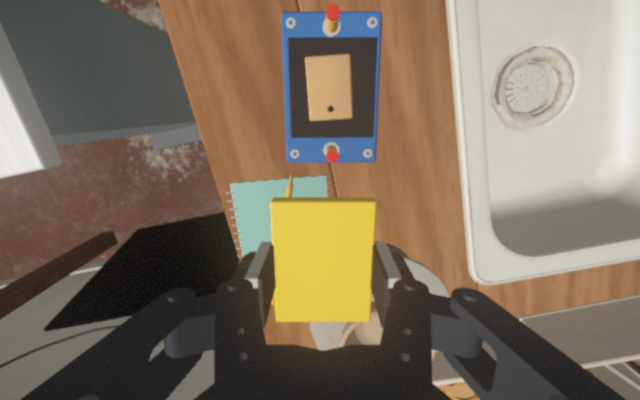

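The sheet is held square at (323,258). The press tile is at (329,87), turned about 4° relative to the tool. I'll move above it, correcting the yaw.

```bash
python3 -c "
from h import *
go(.4886,-.1442,.09,82.1)"
```

```text
t 5.45 pos [ 0.4651 -0.2293  0.2191] F [ 0.3  1.2 -0.5] gap 0.0464
move [0.088  0.0062 0.1291] [-0.0008 -0.0007 -0.0632]
```

{"op": "step_arm", "data": {"targets": [[0.03, 0.002, 0, 0, 0, -0.063], [0.06, 0.004, 0.01, 0, 0, -0.063], [0.088, 0.006, 0.03, 0, 0, -0.063], [0.088, 0.006, 0.06, 0, 0, -0.063], [0.088, 0.006, 0.09, 0, 0, -0.063], [0.088, 0.006, 0.115, 0, 0, -0.063], [0.088, 0.006, 0.129, 0, 0, -0.063], [0.088, 0.006, 0.129, 0, 0, -0.063], [0.088, 0.006, 0.129, 0, 0, -0.063], [0.088, 0.006, 0.129, 0, 0, -0.063]]}}

```text
t: 6.45
position: [0.4899, -0.1456, 0.0914]
tcp_rot: [3.139, 0.0, 1.432]
ft_force: [0.3, -0.1, -0.3]
finger_gap: 0.046
finger_force: 62.1
```

Run:
```python
from h import *
go(.4886,-.1442,.0655,82.1)
for k in range(2):
  p,d,P=cloud("wrist")
  for o in cut_out("wrist","sheet")[:1]+cut_out("wrist","lower_tile")[:1]:
    m=o["region"]&(d>0); print(round(o["score"],2),*rect(m,P))
  go(.4886,-.1442,.0655,82.1)
```

```text
t 6.45 pos [ 0.4899 -0.1456  0.0914] F [ 0.3 -0.1 -0.3] gap 0.046
move [ 0.0012 -0.0015  0.0259] [ 0.0021  0.0005 -0.0008]
0.7 [ 490. -145.] [64.9 48.2] 82.0 94.9 12113
0.88 [ 491. -119.] [ 4.9 39.7] 82.1 59.7 646
t 6.6 pos [ 0.4897 -0.1459  0.0914] F [-0.5  0.5  0.6] gap 0.0459
move [ 0.0016 -0.0014  0.0259] [ 0.0022  0.0005 -0.0015]
0.75 [ 489. -145.] [64.7 48.1] 81.9 94.8 12088
0.69 [ 492. -119.] [ 5.1 39.1] 82.2 59.8 678
t 6.75 pos [ 0.4893 -0.1459  0.0909] F [-0.1 -0.  -0.7] gap 0.0456
move [ 0.0016 -0.0009  0.0254] [ 0.0012  0.0003 -0.0018]
```

{"op": "step_arm", "data": {"targets": [[0.0012, -0.0013, 0.006, 0, 0, 0], [0.0012, -0.0013, 0.014, 0, 0, 0], [0.0012, -0.0013, 0.02, 0, 0, 0], [0.0012, -0.0013, 0.023, 0, 0, 0], [0.0012, -0.0013, 0.025, 0, 0, 0], [0.0012, -0.0013, 0.0255, 0, 0, 0], [0.0012, -0.0013, 0.0255, 0, 0, 0]]}}

```text
t: 7.45
position: [0.4876, -0.1443, 0.0648]
tcp_rot: [-3.141, -0.0, 1.431]
ft_force: [0.1, 0.3, -0.6]
finger_gap: 0.0459
finger_force: 62.1
```

{"op": "step_arm", "data": {"targets": [[0, 0, 0.0005, 0, 0, 0], [0, 0, 0.001, 0, 0, 0], [0, 0, 0.001, 0, 0, 0]]}}

```text
t: 7.75
position: [0.488, -0.1444, 0.0641]
tcp_rot: [3.141, 0.0, 1.431]
ft_force: [-1.4, -0.6, 4.0]
finger_gap: 0.0461
finger_force: 62.5
```

{"op": "step_arm", "data": {"targets": [[0, 0, 0, 0, 0, 0], [0, 0, 0, 0, 0, 0], [0, 0, 0, 0, 0, 0], [0, 0, 0, 0, 0, 0]], "grip": 0.45}}

```text
t: 8.15
position: [0.4879, -0.1444, 0.0637]
tcp_rot: [-3.142, -0.0, 1.431]
ft_force: [-0.5, -0.4, 0.8]
finger_gap: 0.0621
finger_force: 0.0
```

{"op": "step_arm", "data": {"targets": [[0, 0, -0.01, 0, 0, 0], [0, 0, -0.03, 0, 0, 0], [0, 0, -0.07, 0, 0, 0], [0, 0, -0.11, 0, 0, 0], [-0.03, 0, -0.15, 0, 0, 0], [-0.07, 0, -0.155, 0, 0, 0], [-0.085, 0, -0.155, 0, 0, 0], [-0.085, 0, -0.155, 0, 0, 0], [-0.085, 0, -0.155, 0, 0, 0]]}}

```text
t: 9.05
position: [0.4751, -0.2278, 0.2181]
tcp_rot: [-3.14, -0.002, 1.43]
ft_force: [0.0, 0.8, 0.1]
finger_gap: 0.0618
finger_force: 0.0
```

Run:
```python
from h import *
p,d,P=cloud("wrist"); save("w4",p)
for o in cut_out("wrist","sheet")[:1]+cut_out("wrist","press")[:1]:
    m=o["region"]&(d>0); print(round(o["score"],2),*rect(m,P))
go(.5,.33,.2,117.2)
```

```text
0.7 [ 488. -143.] [63.4 48.2] 82.0 68.3 4169
0.81 [ 491. -145.] [144.7  95.3] 78.6 18.3 870
t 9.2 pos [ 0.4755 -0.2272  0.218 ] F [-0.4  0.2 -0.4] gap 0.0619
move [ 0.5552 -0.0527  0.0188] [-0.0015 -0.0019 -0.6134]
```

View pics/w4.png

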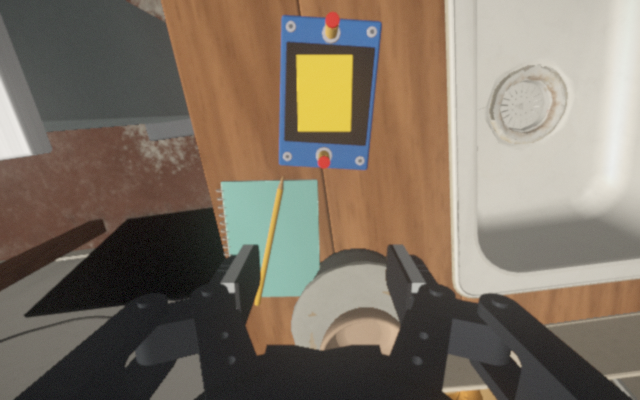

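The yellow sheet lies squarely on the tile at (325,92). Now the teal tile.

{"op": "step_arm", "data": {"targets": [[0.048, -0.004, 0.0, 0, 0, -0.1], [0.096, -0.008, 0.0, 0, 0, -0.2], [0.144, -0.012, 0, 0, 0, -0.3], [0.19, -0.016, 0, 0, 0, -0.4], [0.236, -0.02, 0, 0, 0, -0.5], [0.284, -0.024, 0, 0, 0, -0.613], [0.332, -0.03, 0, 0, 0, -0.613], [0.38, -0.036, 0, 0, 0, -0.613], [0.43, -0.045, 0, 0, 0, -0.613], [0.475, -0.0527, 0.01, 0, 0, -0.613]]}}

```text
t: 10.2
position: [0.4894, 0.2527, 0.2095]
tcp_rot: [3.14, -0.0, 2.046]
ft_force: [-0.1, -1.3, 0.5]
finger_gap: 0.0619
finger_force: 0.0
```

{"op": "step_arm", "data": {"targets": [[0, 0, 0.01, 0, 0, 0], [0, 0, 0.01, 0, 0, 0], [0, 0, 0.01, 0, 0, 0], [0, 0, 0.01, 0, 0, 0]]}}

```text
t: 10.6
position: [0.4899, 0.248, 0.199]
tcp_rot: [-3.141, 0.0, 2.043]
ft_force: [0.4, 1.7, -0.5]
finger_gap: 0.0617
finger_force: 0.0
```

Run:
```python
from h import *
p,d,P=cloud("wrist"); save("w5",p)
for o in cut_out("wrist","teal_tile")[:4]:
    m=o["region"]&(d>0); print(round(o["score"],2),np.argwhere(m).mean(0).round(),p[m].mean(0).round(),*rect(m,P))
go(.5,.33,.1,117.2)
```

```text
0.87 [202. 335.] [244. 170. 185.] [515. 229.] [39.7 55.2] 32.3 10.1 1693
0.7 [113. 369.] [156. 173. 160.] [501. 329.] [39.9 54.9] 30.5 10.2 2211
0.63 [146. 269.] [154. 172. 159.] [424. 252.] [30.8 42.3] 71.4 8.0 1191
t 10.7 pos [0.4903 0.248  0.1993] F [ 0.7 -0.2  0.3] gap 0.0622
move [0.0687 0.0458 0.0993] [ 0.0007  0.0002 -0.0032]
```

View pics/w5.png

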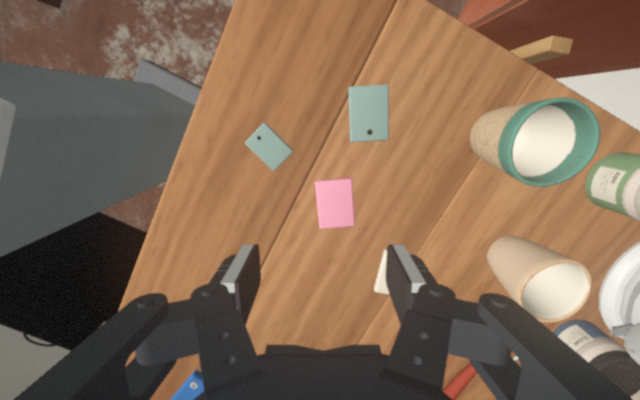

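The target teal tile is at (369,113). The decoy is at (269,147) and the speckled cup is well clear to the right.

```bash
python3 -c "
from h import *
go(.501,.329,.008,120.5)"
```

```text
t 10.7 pos [0.4903 0.248  0.1993] F [ 0.7 -0.2  0.3] gap 0.0622
move [0.0673 0.0462 0.1913] [ 0.0007  0.0002 -0.0608]
```

{"op": "step_arm", "data": {"targets": [[0.034, 0.023, 0.02, 0, 0, -0.06], [0.067, 0.046, 0.05, 0, 0, -0.06], [0.067, 0.046, 0.09, 0, 0, -0.06], [0.067, 0.046, 0.13, 0, 0, -0.06], [0.067, 0.046, 0.16, 0, 0, -0.06], [0.067, 0.046, 0.17, 0, 0, -0.06], [0.067, 0.046, 0.175, 0, 0, -0.06], [0.067, 0.046, 0.175, 0, 0, -0.06]], "grip": 0.3}}

```text
t: 11.5
position: [0.5012, 0.3296, 0.0245]
tcp_rot: [3.14, -0.0, 2.103]
ft_force: [0.5, 0.6, 0.5]
finger_gap: 0.0554
finger_force: 0.0
```

Run:
```python
from h import *
p,d,P=cloud("wrist"); save("w6",p)
for o in cut_out("wrist","teal_tile")[:3]:
    m=o["region"]&(d>0); print(round(o["score"],2),np.argwhere(m).mean(0).round(),p[m].mean(0).round(),*rect(m,P))
go(.501,.329,.008,120.5)
```

```text
0.88 [281. 130.] [140. 157. 145.] [424. 252.] [32.6 41.9] 71.5 7.9 2615
0.79 [245. 322.] [153. 173. 161.] [501. 330.] [40.1 54.9] 30.5 10.2 7018
0.57 [346. 269.] [163. 109. 112.] [509. 257.] [17.7  2.6] 28.9 4.0 87
t 11.6 pos [0.5017 0.3302 0.0256] F [-0.2  0.6  0.3] gap 0.0555
move [-0.0006 -0.0013  0.0176] [0.0033 0.     0.0006]
```

View pics/w6.png

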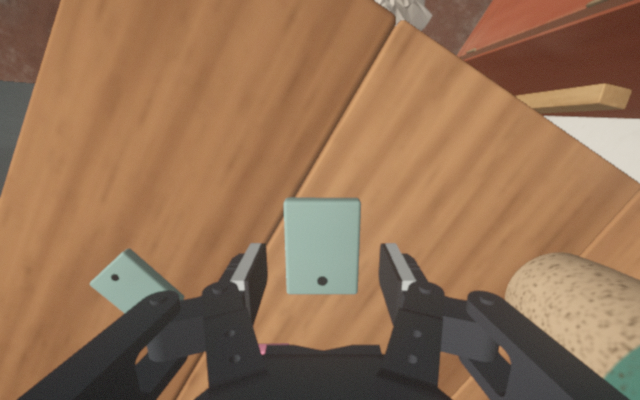

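The teal tile at (322,245) is centred between the fingers. I'll lower and close.

{"op": "step_arm", "data": {"targets": [[0, -0.001, 0.008, 0, 0, 0], [0, -0.001, 0.014, 0, 0, 0], [0, -0.001, 0.017, 0, 0, 0], [0, -0.001, 0.017, 0, 0, 0]]}}

```text
t: 12.0
position: [0.4989, 0.329, 0.0063]
tcp_rot: [-3.14, 0.0, 2.104]
ft_force: [0.2, -0.2, -0.8]
finger_gap: 0.0557
finger_force: 0.0
```

{"op": "step_arm", "data": {"targets": [[0, 0, 0, 0, 0, 0], [0, 0, 0, 0, 0, 0], [0, 0, 0, 0, 0, 0], [0, 0, 0, 0, 0, 0], [0, 0, 0, 0, 0, 0], [0, 0, 0, 0, 0, 0]], "grip": -0.3}}

```text
t: 12.6
position: [0.4997, 0.3295, 0.0071]
tcp_rot: [3.141, -0.0, 2.104]
ft_force: [-0.6, -0.0, 3.4]
finger_gap: 0.0382
finger_force: 60.6
```

{"op": "step_arm", "data": {"targets": [[0, 0, -0.01, 0, 0, 0], [0, 0, -0.05, 0, 0, 0], [0, 0, -0.1, 0, 0, 0], [0, 0, -0.15, 0, 0, 0], [0, 0, -0.2, 0, 0, 0], [0, 0, -0.21, 0, 0, 0], [0, 0, -0.21, 0, 0, 0]]}}

```text
t: 13.3
position: [0.5006, 0.3299, 0.2199]
tcp_rot: [3.136, 0.0, 2.104]
ft_force: [0.2, -0.2, -0.6]
finger_gap: 0.0383
finger_force: 60.6
```

```bash
python3 -c "
from h import *
go(.475,-.23,.22,82)"
```

```text
t 13.3 pos [0.5006 0.3299 0.2199] F [ 0.2 -0.2 -0.6] gap 0.0383
move [-0.4691 -0.3068 -0.0018] [ 0.0057 -0.0018  0.6732]
```

{"op": "step_arm", "data": {"targets": [[-0.039, -0.0256, 0, 0, 0, 0.1], [-0.078, -0.051, 0, 0, 0, 0.2], [-0.117, -0.0767, 0, 0, 0, 0.3], [-0.156, -0.102, 0, 0, 0, 0.4], [-0.195, -0.128, 0, 0, 0, 0.5], [-0.234, -0.153, 0, 0, 0, 0.6], [-0.273, -0.179, 0, 0, 0, 0.673], [-0.312, -0.204, 0, 0, 0, 0.673], [-0.352, -0.23, 0, 0, 0, 0.673], [-0.391, -0.256, 0, 0, 0, 0.673]]}}

```text
t: 14.3
position: [0.4755, -0.1388, 0.2142]
tcp_rot: [-3.136, -0.001, 1.431]
ft_force: [0.3, 0.3, -1.2]
finger_gap: 0.0383
finger_force: 60.6
```

```bash
python3 -c "
from h import *
go(.475,-.23,.22,82)"
```

```text
t 14.3 pos [ 0.4755 -0.1388  0.2142] F [ 0.3  0.3 -1.2] gap 0.0383
move [-0.0904  0.0121 -0.006 ] [-0.0052 -0.0013  0.0001]
```

{"op": "step_arm", "data": {"targets": [[-0.045, 0.006, 0, 0, 0, 0], [-0.08, 0.01, 0, 0, 0, 0], [-0.085, 0.01, 0, 0, 0, 0], [-0.085, 0.01, 0, 0, 0, 0], [-0.085, 0.01, 0, 0, 0, 0]]}}

```text
t: 14.8
position: [0.4747, -0.2217, 0.2151]
tcp_rot: [-3.138, -0.002, 1.431]
ft_force: [0.4, 0.0, -1.2]
finger_gap: 0.038
finger_force: 60.6
```

Run:
```python
from h import *
go(.488,-.143,.1,82)
p,d,P=cloud("wrist")
for n in ["teal_tile","sheet"]:
  for o in cut_out("wrist",n)[:2]:
    m=o["region"]&(d>0); print(n,round(o["score"],2),np.argwhere(m).mean(0).round(),p[m].mean(0).round(),*rect(m,P))
go(.488,-.143,.1,82)
```

```text
t 14.8 pos [ 0.4747 -0.2217  0.2151] F [ 0.4  0.  -1.2] gap 0.038
move [0.0796 0.0027 0.1153] [-0.0037 -0.0022  0.0001]
teal_tile 0.26 [ 99. 326.] [228. 202.  82.] [ 488. -144.] [62.6 48. ] 81.9 68.3 4092
sheet 0.61 [ 99. 326.] [228. 202.  82.] [ 488. -144.] [62.7 47.9] 81.8 68.3 4000
t 14.95 pos [ 0.4756 -0.2216  0.2163] F [-0.   0.2 -1.1] gap 0.0382
move [0.0794 0.0017 0.1164] [-0.0012 -0.0008  0.0018]
```

Run:
```python
from h import *
p,d,P=cloud("wrist"); q=p.astype(int)
m=(d>0)&(q[...,1]-q[...,0]>8)&(P[...,2]>.19)&(P[...,2]<.24)
n,l,st,c=cv2.connectedComponentsWithStats(m.astype(np.uint8)); k=1+st[1:,4].argmax(); print(c[k],rect(l==k,P))
go(.488,-.1435,.1,82)
```

```text
[321.67012375 261.02946376] (array([ 474., -222.]), array([55.2, 42.3]), 82.3, np.float64(219.4), 8366)
t 15.0 pos [ 0.4758 -0.2217  0.2166] F [ 1.1  0.3 -0.5] gap 0.038
move [0.0791 0.0014 0.1166] [-0.0006 -0.0005  0.002 ]
```

{"op": "step_arm", "data": {"targets": [[0.03, 0.001, 0, 0, 0, 0], [0.06, 0.002, 0.01, 0, 0, 0], [0.079, 0.0025, 0.03, 0, 0, 0], [0.079, 0.0025, 0.06, 0, 0, 0], [0.079, 0.0025, 0.09, 0, 0, 0], [0.079, 0.0025, 0.115, 0, 0, 0], [0.079, 0.0025, 0.128, 0, 0, 0], [0.079, 0.0025, 0.128, 0, 0, 0], [0.079, 0.0025, 0.128, 0, 0, 0]]}}

```text
t: 15.9
position: [0.4897, -0.1447, 0.0891]
tcp_rot: [3.141, -0.0, 1.432]
ft_force: [0.2, -0.5, -0.6]
finger_gap: 0.0378
finger_force: 60.5
```

Run:
```python
from h import *
go(.488,-.1435,.075,82)
p,d,P=cloud("wrist"); q=p.astype(int); save("w7",p)
m=(d>0)&(q[...,1]-q[...,0]>8)&(P[...,2]>.075)&(P[...,2]<.11)
n,l,st,c=cv2.connectedComponentsWithStats(m.astype(np.uint8)); k=1+st[1:,4].argmax(); print(c[k],rect(l==k,P))
m=(d>0)&(q[...,0]-q[...,2]>80)&(abs(P[...,2]-.068)<.006)&(np.hypot(P[...,0]-.488,P[...,1]+.144)<.05); print(rect(m,P))
go(.488,-.1435,.075,82)
```

```text
t 15.9 pos [ 0.4897 -0.1447  0.0891] F [ 0.2 -0.5 -0.6] gap 0.0378
move [ 0.001  -0.0018  0.0141] [ 0.0002 -0.      0.0012]
[322.45185366 262.56087116] (array([ 489., -145.]), array([54.8, 39.9]), 82.5, np.float64(92.2), 8168)
(array([ 490., -127.]), array([30.5, 48. ]), 82.0, np.float64(68.2), 2197)
t 15.95 pos [ 0.4901 -0.1451  0.0896] F [ 0.7  0.2 -0.7] gap 0.0385
move [ 0.0013 -0.0024  0.0146] [0.0015 0.0003 0.001 ]
```

View pics/w7.png

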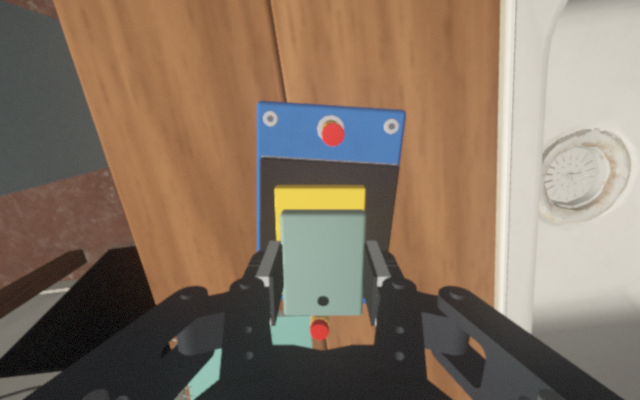

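The teal tile at (322,262) is nearly centred over the sheet, so I'll correct by 1 to 1.5 mm and lower.

{"op": "step_arm", "data": {"targets": [[0.0012, -0.0015, 0.005, 0, 0, 0], [0.0012, -0.0015, 0.009, 0, 0, 0], [0.0012, -0.0015, 0.012, 0, 0, 0], [0.0012, -0.0015, 0.0138, 0, 0, 0], [0.0012, -0.0015, 0.0145, 0, 0, 0], [0.0012, -0.0015, 0.0145, 0, 0, 0]]}}

```text
t: 16.55
position: [0.488, -0.1439, 0.0743]
tcp_rot: [-3.141, -0.0, 1.431]
ft_force: [-1.2, 1.0, -0.7]
finger_gap: 0.0382
finger_force: 60.6
```

{"op": "step_arm", "data": {"targets": [[0, 0, 0.0005, 0, 0, 0], [0, 0, 0.001, 0, 0, 0], [0, 0, 0.001, 0, 0, 0]]}}

```text
t: 16.85
position: [0.4881, -0.144, 0.0735]
tcp_rot: [3.141, 0.0, 1.431]
ft_force: [-1.3, 0.6, 2.7]
finger_gap: 0.0379
finger_force: 60.9
```

{"op": "step_arm", "data": {"targets": [[0, 0, 0, 0, 0, 0], [0, 0, 0, 0, 0, 0], [0, 0, 0, 0, 0, 0], [0, 0, 0, 0, 0, 0]], "grip": 0.3}}

```text
t: 17.25
position: [0.488, -0.1439, 0.0732]
tcp_rot: [-3.141, -0.0, 1.431]
ft_force: [-0.5, 0.2, -0.5]
finger_gap: 0.056
finger_force: 0.0
```

{"op": "step_arm", "data": {"targets": [[0, 0, -0.01, 0, 0, 0], [0, 0, -0.03, 0, 0, 0], [0, 0, -0.07, 0, 0, 0], [0, 0, -0.11, 0, 0, 0], [-0.03, 0, -0.145, 0, 0, 0], [-0.07, 0, -0.145, 0, 0, 0], [-0.085, 0, -0.145, 0, 0, 0], [-0.085, 0, -0.145, 0, 0, 0], [-0.085, 0, -0.145, 0, 0, 0]]}}

```text
t: 18.15
position: [0.4755, -0.2274, 0.2178]
tcp_rot: [-3.14, -0.002, 1.43]
ft_force: [-0.4, 0.6, -0.8]
finger_gap: 0.0559
finger_force: 0.0
```

Run:
```python
from h import *
p,d,P=cloud("wrist"); q=p.astype(int); save("w8",p)
near=(d>0)&(np.hypot(P[...,0]-.488,P[...,1]+.144)<.05)
print("teal",rect(near&(q[...,1]-q[...,0]>8)&(P[...,2]>.07),P))
print("sheet",rect(near&(q[...,0]-q[...,2]>80)&(abs(P[...,2]-.068)<.004),P))
go(.488,-.1435,.1,82)
```

```text
teal (array([ 488., -145.]), array([52.6, 38.3]), 82.3, np.float64(77.3), 2934)
sheet (array([ 488., -144.]), array([63.4, 48.1]), 81.9, np.float64(68.2), 1018)
t 18.2 pos [ 0.4755 -0.2269  0.2176] F [ 0.2  0.9 -0.2] gap 0.0554
move [0.0842 0.0009 0.1178] [-0.0019 -0.0017 -0.0002]
```

View pics/w8.png

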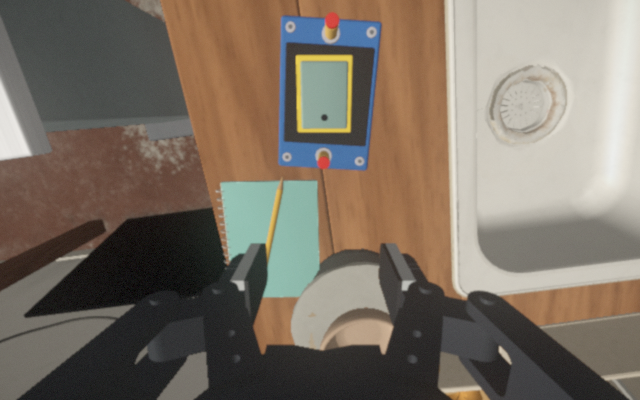

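The pile is square at (325,93). I'll shut the fingers and go over it.

{"op": "step_arm", "data": {"targets": [[0.03, 0, 0, 0, 0, 0], [0.06, 0, 0.02, 0, 0, 0], [0.084, 0.001, 0.05, 0, 0, 0], [0.084, 0.001, 0.08, 0, 0, 0], [0.084, 0.001, 0.11, 0, 0, 0], [0.084, 0.001, 0.118, 0, 0, 0], [0.084, 0.001, 0.118, 0, 0, 0], [0.084, 0.001, 0.118, 0, 0, 0], [0.084, 0.001, 0.118, 0, 0, 0], [0.084, 0.001, 0.118, 0, 0, 0]], "grip": -1}}

```text
t: 19.2
position: [0.4899, -0.1455, 0.1016]
tcp_rot: [3.139, 0.001, 1.431]
ft_force: [0.0, 0.7, 0.1]
finger_gap: 0.0003
finger_force: 0.0
```

```bash
python3 -c "
from h import *
go(.4885,-.1445,.084,82)"
```

```text
t 19.2 pos [ 0.4899 -0.1455  0.1016] F [0.  0.7 0.1] gap 0.0003
move [ 0.0008 -0.0015  0.0176] [ 0.0027  0.0006 -0.0002]
```

{"op": "step_arm", "data": {"targets": [[0.0008, -0.0012, 0.006, 0, 0, 0], [0.0008, -0.0012, 0.011, 0, 0, 0], [0.0008, -0.0012, 0.014, 0, 0, 0], [0.0008, -0.0012, 0.015, 0, 0, 0], [0.0008, -0.0012, 0.016, 0, 0, 0], [0.0008, -0.0012, 0.017, 0, 0, 0], [0.0008, -0.0012, 0.018, 0, 0, 0], [0.0008, -0.0012, 0.018, 0, 0, 0]]}}

```text
t: 20.0
position: [0.4877, -0.144, 0.0824]
tcp_rot: [-3.141, 0.0, 1.431]
ft_force: [-0.8, 0.4, 4.0]
finger_gap: 0.0
finger_force: 1.8
```

{"op": "step_arm", "data": {"targets": [[0, 0, 0.001, 0, 0, 0], [0, 0, 0.002, 0, 0, 0], [0, 0, 0.003, 0, 0, 0], [0, 0, 0.004, 0, 0, 0], [0, 0, 0.004, 0, 0, 0], [0, 0, 0.004, 0, 0, 0]]}}

```text
t: 20.6
position: [0.4877, -0.144, 0.0785]
tcp_rot: [-3.142, 0.0, 1.431]
ft_force: [-2.5, 0.8, 6.1]
finger_gap: -0.0003
finger_force: 3.1
```

{"op": "step_arm", "data": {"targets": [[0, 0, 0.001, 0, 0, 0], [0, 0, 0.002, 0, 0, 0], [0, 0, 0.003, 0, 0, 0], [0, 0, 0.004, 0, 0, 0], [0, 0, 0.005, 0, 0, 0], [0, 0, 0.006, 0, 0, 0], [0, 0, 0.006, 0, 0, 0], [0, 0, 0.006, 0, 0, 0], [0, 0, 0.006, 0, 0, 0], [0, 0, 0.006, 0, 0, 0]]}}

```text
t: 21.6
position: [0.4877, -0.144, 0.073]
tcp_rot: [3.141, 0.0, 1.431]
ft_force: [-3.3, 0.8, 10.2]
finger_gap: -0.0
finger_force: 5.1
```

Run:
```python
from h import *
F=[]
for c in ["wrist","scene","side"]:
  p,d,P=cloud(c); q=p.astype(int); F.append(read_state()["ft_force"][2])
  near=(d>0)&(np.hypot(P[...,0]-.488,P[...,1]+.144)<.085)
  teal=near&(q[...,1]-q[...,0]>10)&(q[...,2]-q[...,0]<60)&(abs(P[...,2]-.066)<.012)
  red=near&(q[...,0]>150)&(q[...,1]<70)&(q[...,2]<70)&(P[...,2]>.05)
  for n,m in(("teal",teal),("red",red)):
    if m.sum()>4: print(c,n,m.sum(),(np.percentile(P[m][:,2],[25,50,75])*1000).round(1),P[m][:,:2].mean(0).round(3))
print(F); go(.4885,-.1445,.072,82)
```

```text
wrist teal 3458 [65.7 66.1 66.6] [ 0.49 -0.13]
wrist red 69 [64.9 65.2 65.6] [ 0.481 -0.194]
scene teal 115 [64.1 65.7 67.1] [ 0.485 -0.135]
scene red 9 [63.6 63.6 66.1] [ 0.502 -0.085]
side teal 92 [64.  66.4 68.2] [ 0.48  -0.147]
side red 12 [64.3 65.5 66.6] [ 0.49  -0.146]
[np.float64(9.871757724086773), np.float64(10.266543386326218), np.float64(9.816692988963668)]
t 21.75 pos [ 0.4877 -0.144   0.073 ] F [-2.6  0.9  9.8] gap -0.0002
move [-0.0004  0.0008  0.001 ] [0.0002 0.0001 0.0002]
```

{"op": "step_arm", "data": {"targets": [[0, 0, 0.0005, 0, 0, 0], [0, 0, 0.001, 0, 0, 0], [0, 0, 0.001, 0, 0, 0], [0, 0, 0.001, 0, 0, 0], [0, 0, 0.001, 0, 0, 0], [0, 0, 0.001, 0, 0, 0], [0, 0, 0.001, 0, 0, 0], [0, 0, 0.001, 0, 0, 0], [0, 0, 0.001, 0, 0, 0], [0, 0, 0.001, 0, 0, 0]]}}

```text
t: 22.75
position: [0.4877, -0.144, 0.0721]
tcp_rot: [3.141, 0.0, 1.431]
ft_force: [-3.4, 0.5, 10.7]
finger_gap: -0.0001
finger_force: 5.4
```

{"op": "step_arm", "data": {"targets": [[0, 0, 0, 0, 0, 0], [0, 0, 0, 0, 0, 0], [0, 0, 0, 0, 0, 0], [0, 0, 0, 0, 0, 0], [0, 0, 0, 0, 0, 0], [0, 0, 0, 0, 0, 0], [0, 0, 0, 0, 0, 0], [0, 0, 0, 0, 0, 0], [0, 0, 0, 0, 0, 0], [0, 0, 0, 0, 0, 0]]}}

```text
t: 23.75
position: [0.4877, -0.144, 0.0721]
tcp_rot: [3.141, 0.0, 1.431]
ft_force: [-2.9, 0.4, 11.4]
finger_gap: 0.0001
finger_force: 5.4
```

{"op": "step_arm", "data": {"targets": [[0, 0, 0, 0, 0, 0], [0, 0, 0, 0, 0, 0], [0, 0, 0, 0, 0, 0], [0, 0, 0, 0, 0, 0], [0, 0, 0, 0, 0, 0], [0, 0, 0, 0, 0, 0], [0, 0, 0, 0, 0, 0], [0, 0, 0, 0, 0, 0], [0, 0, 0, 0, 0, 0], [0, 0, 0, 0, 0, 0]]}}

```text
t: 24.75
position: [0.4878, -0.1441, 0.0721]
tcp_rot: [3.141, 0.0, 1.431]
ft_force: [-2.9, 0.2, 11.3]
finger_gap: 0.0002
finger_force: 5.4
```

Run:
```python
from h import *
p,d,P=cloud("wrist"); q=p.astype(int); save("w9",p)
near=(d>0)&(np.hypot(P[...,0]-.488,P[...,1]+.144)<.085)
for n,m in(("teal",near&(q[...,1]-q[...,0]>10)&(q[...,2]-q[...,0]<60)&(abs(P[...,2]-.066)<.012)),("red",near&(q[...,0]>150)&(q[...,1]<70)&(q[...,2]<70)&(P[...,2]>.05))):
  print(n,(np.percentile(P[m][:,2],[25,50,75])*1000).round(1))
  if n=="teal":
    A=np.c_[P[m][:,:2],np.ones(m.sum())]; print("slope",np.linalg.lstsq(A,P[m][:,2],rcond=None)[0].round(3))
go(.4885,-.1445,.072,82)
```

```text
teal [64.8 65.2 65.7]
slope [-0.003 -0.01   0.065]
red [65.  65.4 65.7]
t 24.8 pos [ 0.4877 -0.144   0.0721] F [-3.8  1.5 11.7] gap -0.0
move [-0.0004  0.0008  0.0001] [0.0003 0.0001 0.0002]
```

View pics/w9.png

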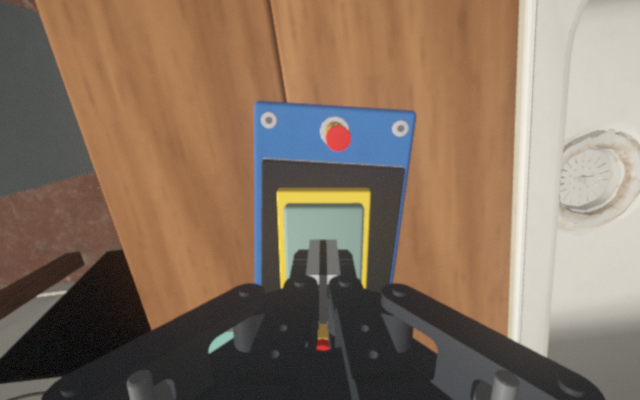

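The shut fingers at (323,265) hold the teal tile level and flush: its top reads 65.2 mm and the posts 65.4 mm. They push with about 11 N, and it has been held for over 2 s.

```bash
python3 -c "
from workcell import close_job
print(close_job())"
```

```text
the job is handed in; nothing more can be done
None
```

The job is handed in, with the sheet and teal tile stacked squarely on the orange-brown tile and the pile held flush with the gauge posts (within about 0.2 mm, about 11 N) for over 2 s; the judge's verdict wasn't shown.

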